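# Load the jack rest and hold it level off the turntable

## Task

While the oak rest stands on the turntable, set the loose brass jack from its rubber stand into the rest's empty cup and let go of it. Then lift the rest with both jacks riding in their cups and hold it level and still in the air, with at least 60 mm between its rubber feet and the turntable, so that the turntable can be zeroed empty. Finish while holding it: do not put it down or let go, and do not knock the other things on the cart about.

Things in the scene. Friction and masses are not known exactly. Their poses are not given: they have to be found in the camera images.
- turntable: Round cast aluminium turntable, fixed to the cart. Origin: centre of its underside, on the cart top. Platter 250 mm across, its flat top 45 mm above the origin; grey base 200 mm across below. The platter turns about the upright axis, stiffly (0.15 N m), and is round, so its angle does not matter.
- rest: Loose oak rest (0.3 kg) on four rubber feet on the turntable, any yaw. Origin: centre of its underside (bottom of the feet); x along the bar, z up. Bar 200 mm (x) by 56 mm (y), 6 to 24 mm high. Upright oak grip in the middle, 34 (x) by 16 mm (y), top at 105 mm. Cup rings on the bar at x = +75 (carries a jack) and x = -75 mm (empty). With both jacks in it balances at the grip.
- rest_seat_empty (a point): Where the loose jack's centre must come: over the empty cup at the rest's -x end, 56 mm above the rest's underside. The cup is a ring 38 mm across outside, 30 mm inside, its rim 32 mm above the rest's underside. Same axes as the rest.
- rest_seat_full (a point): The same point over the other cup, where the seated jack's centre is.
- rest_grip (a point): Point in the rest's upright grip, 90 mm above the rest's underside and 15 mm below the top of the grip; grip it across y (16 mm).
- jackstand: Low black rubber ring stand, fixed, 42 mm across and 12 mm high, that carries the loose jack at the start. Origin: centre of its underside.
- jack_loose: Brass jack, a ball 56 mm in diameter, about 0.22 kg, in the rubber stand at the start. Its origin turns with it: use its centre.
- jack_loose_center (a point): Centre of the loose jack (36 mm above the cart top at the start).
- jack_seated: Brass jack of the same size and about the same mass, already in the +x cup of the rest.
- jack_seated_center (a point): Centre of the seated jack.
- weight: Bystander: steel check weight with a knob, 48 mm across, 70 mm high, origin under its centre; stands on the other side of the turntable than the jack stand.
- bowl: Bystander, too heavy to be moved: blue resin bowl, 120 mm across, lying in a ring-shaped oak rest, at the far left; origin under the centre of that rest on the cart top, the bowl reaches 140 mm height.
- gauge: Bystander: chrome height gauge at the far right, base 100 by 70 mm, 305 mm tall, origin under its base.
- level: Bystander: aluminium spirit level on the left, 200 mm (x) by 22 mm, 30 mm high, origin under its centre.
- mallet: Bystander: rubber mallet lying on the right, along its x.
Things that resemble listed ones, but are neither listed nor needed, are in the scene too. Leave any green look-alike of the jack_loose alone.

How it is judged:
On the way:
1. the loose jack sits released in the empty cup while the rest stands on the turntable with the other jack in place (distance between jack_loose_center and rest_seat_empty below 0.007 m and distance between jack_seated_center and rest_seat_full below 0.007 m and contact force between each of the fingers, the arm and jack_loose below 0.05 N and contact force between each of the fingers, the arm and jack_seated below 0.05 N and z of rest in the frame of turntable below 0.048 m and contact force between rest and turntable above 1 N and angle between rest's own z axis and vertical below 0.05 rad and linear speed of jack_loose below 0.03 m/s), for 0.3 s.
At the end, for the whole second after the job is handed in: The fingers alone carry the oak rest, underside 55 mm or more above the platter, tilted under 0.1 rad, moving under 20 mm/s and 0.1 rad/s; both jacks lie in their cups (centres within 7 mm of the seat points), not touched by the robot (distance between jack_loose_center and rest_seat_empty below 0.007 m and distance between jack_seated_center and rest_seat_full below 0.007 m and contact force between each of the fingers, the arm and jack_loose below 0.05 N and contact force between each of the fingers, the arm and jack_seated below 0.05 N and z of rest in the frame of turntable above 0.1 m and angle between rest's own z axis and vertical below 0.1 rad and linear speed of rest below 0.02 m/s and angular speed of rest below 0.1 rad/s and contact force between the fingers and rest above 2 N and contact force between rest and turntable below 0.05 N and contact force between rest and jackstand below 0.05 N and contact force between rest and bowl below 0.05 N and contact force between rest and weight below 0.05 N and contact force between rest and gauge below 0.05 N and contact force between rest and level below 0.05 N and contact force between rest and mallet below 0.05 N); the arm keeps its last pose, push and grip.
It fails at once if the weight is knocked more than 20 mm from its place (distance of weight from where it was at the start of the episode above 0.02 m).
It fails at once if the gauge is knocked more than 20 mm from its place (distance of gauge from where it was at the start of the episode above 0.02 m).
It fails at once if the level is knocked more than 20 mm from its place (distance of level from where it was at the start of the episode above 0.02 m).
It fails at once if the mallet is knocked more than 20 mm from its place (distance of mallet from where it was at the start of the episode above 0.02 m).
It also fails if it takes over 56 s, if anything falls off the work surface, if the arm or the gripper's body presses on something with over 40 N, if the wrist force passes 120 N, or if a joint passes its speed limit or range.

## Robot

A 6-joint arm with a two-finger parallel gripper is mounted at the origin on the work surface. World frame = base frame: x ahead of the robot, y to its left, z up, the work surface at z = 0. Lengths are in m, angles in rad, forces in N, time in s.
With the tool pointing down it reaches from about 0.35 to 0.725 m from the base axis. Payload 4.3 kg.
Tool frame: the origin (TCP) lies midway between the tips of the shut fingers; the grasp point (between the pads) lies hold_point_z behind it (hold_point_z is the distance from the TCP to the grasp point, in m); z points along the fingers, y is the line along which they close (so a half turn about z gives the same grasp; the last joint's range is limited). The gripper opens to 85 mm and grips with 20 to 120 N. Pads are 22 mm wide; open, the fingers measure 114 mm over their backs; the gripper's body (76 mm by 85 mm) begins 54 mm behind the grasp point. The pads swing forward as they close: fully open they stand 13 mm farther back than shut.
Start: joints at [-1.275, 0.377, 0.081, 1.274, 0, 1.46], TCP at [0.227, -0.528, 0.202] pointing down, gripper open.
Joint ranges: [-2.72, 2.72], [-0.84, 1.66], [-1.02, 1.22], [-1.77, 2.12], [-1.37, 1.28], [-3.14, 3.14]. Speed limits (rad/s): [2.57, 2.57, 3.14, 3.14, 3.14, 3.14].

## Interface

Orientations are given as a unit quaternion [x, y, z, w].
In Python, from rig import move_pose, servo_line, set_joints, gripper_to, sleep, ik, read_state, get_image, get_calibration, PlanningError, close_job, hold_point_z gives the robot as it stands. Calls block until the motion is done:
- move_pose(position, orientation): joint-space move of the TCP to a pose.
- servo_line(position, orientation=None, v=0.15): straight line of the TCP; orientation=None keeps the orientation; v is the mean speed in m/s.
- set_joints(angles): joint-space move.
- gripper_to(opening, grasp_force=None): opening from 0.0 (shut) to 1.0 (fully open); grasp_force is the grip in N (None keeps the last); returns when the fingers have stopped.
- sleep(seconds).
- ik(position, orientation): joint angles nearest the present ones, or None.
- read_state(): the state.
- get_image(name): name is "scene" or "top"; returns the picture (420x560x3 uint8, red, green, blue); there is no depth.
- get_calibration(name): a dict with "vertical_fov" (degrees; the focal length in pixels is half the picture's height over the tangent of half this angle, whatever the lens; pixels are square), "cx", "cy" (the principal point, pixels), "k1" (the pictures are not rectified: a ray, as slopes to the right and down, at radius r is drawn at 1 + k1 r^2 times it, then the intrinsics apply), "xyz" and "rotation" of the camera in the world. Camera axes: x right, y up, looking along -z (the intrinsics and any distortion apply to the point x, -y, -z); pixel columns grow to the right and rows downward; lengths in m; the calibration is good to about 2 mm. A picture is of the moment at which its call begins. get_calibration takes no time and is no camera call.
A pose or a line that the arm cannot do raises PlanningError and nothing moves.
- close_job(): hands the job in; it is judged then, once.
The state is a dict: "clock": time; "joints": joint angles; "qd": joint speeds; "joint_torque": joint torques, N m; "tool_pos": TCP position; "ee_rot": TCP orientation; "wrist_force": force on the tool from outside, world axes, zero at the start; "torque": the same for the moment, N m; "opening": opening from 0.0 (shut) to 1.0 (fully open); "grasp_force": force on a finger pad.
Only numpy, scipy, OpenCV 4.12 (cv2) and the standard library are available. Lean on these libraries where they do the work, as an engineer would, in place of code of your own. Each camera call takes 0.05 s, during which the arm holds its last target. There are 200 camera calls.

## Working session

There is one attempt and no reset: what is moved stays moved. The work goes in short steps, each a Python script; the robot and the scene stay as the last script left them, time stands still between calls to the robot, and variables do not carry over. Pictures are saved under pics/ and viewed, at most 10 in all, crops included, and the job is handed in when it is done.

```bash
mkdir -p pics
python3 - <<'E'
from rig import *
import cv2
for n in("scene","top"):
    cv2.imwrite(f"pics/{n}0.png",get_image(n)[:,:,::-1]); print(n,get_calibration(n))
s=read_state();print(s,hold_point_z)
E
```

```text
scene {'vertical_fov': 50.72890294726306, 'cx': 280.34916232025375, 'cy': 211.25909979292493, 'k1': -0.1299507493035886, 'xyz': array([1.4413925 , 0.5701038 , 1.02575362]), 'rotation': array([0.18438528, 0.3599265 , 0.80168605, 0.44017548])}
top {'vertical_fov': 50.090125347211924, 'cx': 280.3222952139879, 'cy': 210.41622023258788, 'k1': -0.13812017297603824, 'xyz': array([ 3.88061560e-01, -1.09849304e-03,  1.27047082e+00]), 'rotation': array([ 0.07008208, -0.06135233, -0.69547998,  0.71248297])}
{'clock': 0.1, 'joints': array([-1.27524155e+00,  3.77985994e-01,  7.97975497e-02,  1.27443984e+00,
       -3.42281299e-05,  1.46049032e+00]), 'qd': array([ 0.0008802 , -0.00214549,  0.00277816, -0.00070792, -0.00077598,
       -0.00080468]), 'joint_torque': array([ 1.41020293e-03, -4.64694679e+01,  2.70581764e+01,  1.20253165e-02,
       -9.07618710e-05, -9.53103580e-06]), 'tool_pos': array([ 0.22681874, -0.52767313,  0.20097141]), 'ee_rot': array([ 9.79479777e-01,  2.01540388e-01, -1.01761383e-04, -9.10469211e-04]), 'wrist_force': array([-0.3890684 , -0.2692346 , -0.58320203]), 'torque': array([ 0.03029539,  0.01928995, -0.02477148]), 'grasp_force': 0.0, 'opening': 0.9972407827210464} 0.0187
```

View pics/top0.png

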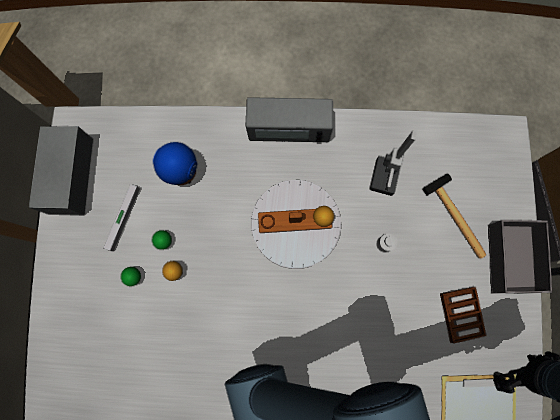

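View pics/scene0.png

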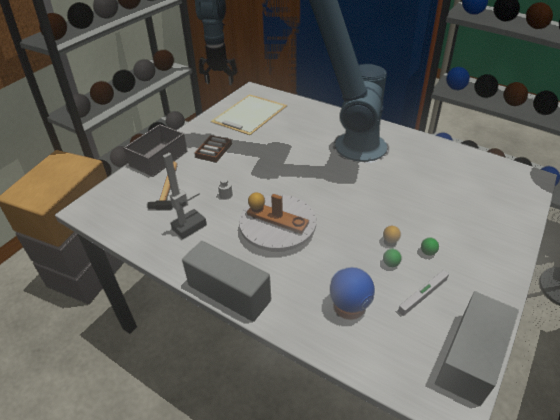

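Top view: the brass ball at (172,270) is the loose jack candidate. The look-alikes are green balls at (162,240) and (131,276), the seated brass jack at (324,216) and the blue bowl at (175,163). The rest's empty cup is at (268,221) and its grip at about (296,216). I choose (172,270) and check it in a crop.

```bash
cat > h.py <<'E'
import numpy as np,cv2
from rig import *
from scipy.spatial.transform import Rotation as R
def cam(n):
    c=get_calibration(n); f=210/np.tan(np.radians(c["vertical_fov"])/2)
    return c,f,R.from_quat(c["rotation"])
def proj(n,P):
    c,f,r=cam(n); p=r.inv().apply(np.atleast_2d(P)-c["xyz"]); s=np.c_[p[:,0],-p[:,1]]/-p[:,2:]
    return s*(1+c["k1"]*(s**2).sum(1))[:,None]*f+[c["cx"],c["cy"]]
def ray(n,uv):
    c,f,r=cam(n); d=(np.array(uv)-[c["cx"],c["cy"]])/f; s=d.copy()
    for _ in range(20): s=d/(1+c["k1"]*(s@s))
    v=r.apply([s[0],-s[1],-1]); return c["xyz"],v/np.linalg.norm(v)
def at_z(n,uv,z):
    o,v=ray(n,uv); return o+v*(z-o[2])/v[2]
def blob(im,uv,lo,hi,w=20):
    hsv=cv2.cvtColor(im,cv2.COLOR_RGB2HSV); m=cv2.inRange(hsv,lo,hi); k=np.zeros_like(m)
    u,v=uv; k[v-w:v+w,u-w:u+w]=255; m&=k
    n,l,st,ce=cv2.connectedComponentsWithStats(m); i=1+np.argmax(st[1:,4]); return ce[i],st[i]
E
python3 - <<'E'
from h import *
t=get_image("top");s=get_image("scene")
for n,im,uvs in(("top",t,[(172,270),(324,216)]),("scene",s,[(392,234),(257,201)])):
  for uv,z in zip(uvs,(.036,.101)):
    b,st=blob(im,uv,(10,110,60),(30,255,255),14); print(n,b,st,at_z(n,b,z))
def c(im,x,y,w,h): return cv2.resize(im[y:y+h,x:x+w,::-1],None,fx=8,fy=8,interpolation=cv2.INTER_CUBIC)
a=c(t,250,195,95,45); 
b=np.hstack([c(t,150,255,45,30),c(s,375,218,50,30)])
cv2.imwrite("pics/c1.png",np.vstack([a,b]))
cv2.imwrite("pics/c2.png",c(s,240,180,80,60))
E
```

```text
top [171.49300699 270.54895105] [163 261  18  20 286] [0.44440362 0.31346558 0.036     ]
top [320.93220339 217.52118644] [310 206  24  23 472] [ 0.59152233 -0.09151225  0.101     ]
scene [392.16666667 229.68055556] [386 226  13   9  72] [0.42683735 0.30995804 0.036     ]
scene [258.95652174 203.18972332] [249 193  22  22 253] [ 0.60340049 -0.07839417  0.101     ]
```

View pics/c1.png

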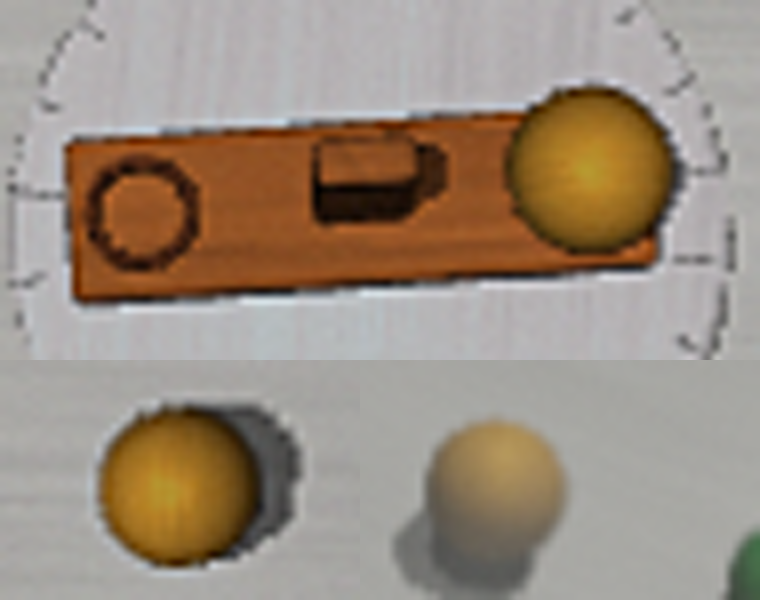

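View pics/c2.png

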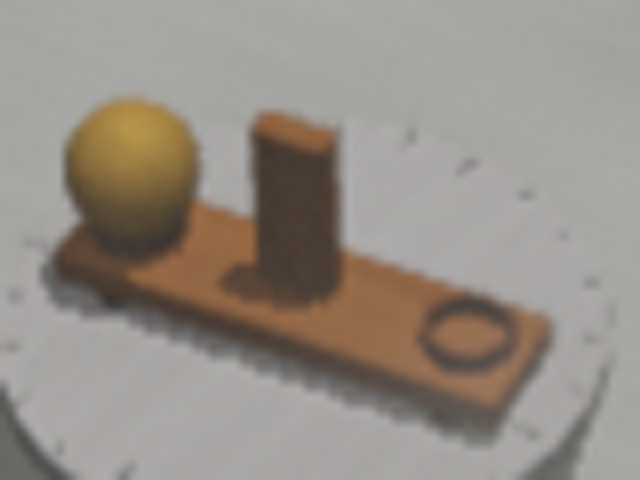

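The crop confirms the chosen ball is brass, standing alone in its stand; the empty cup and grip are clear. Now I fit the poses from both cameras.

```bash
cat > fit.py <<'E'
from h import *
from scipy.optimize import least_squares
k=lambda u0,v0,x,y:(u0+(x+.5)/8-.5,v0+(y+.5)/8-.5)
T=lambda x,y:k(250,195,x,y); S=lambda x,y:k(240,180,x,y)
jt,js=k(150,255,179,126),k(375,218,137,130)
print("jack",at_z("top",jt,.036),at_z("scene",js,.036))
top={(75,0,56):T(589,170),(-75,0,32):T(143,213),(0,0,105):T(365,161)}
sc={(75,0,56):S(132.5,164.5),(-75,0,32):S(468,331),(0,0,105):S(296,131)}
def pts(p,d):
    c,s=np.cos(p[2]),np.sin(p[2])
    return np.array([[p[0]+c*x/1e3-s*y/1e3,p[1]+s*x/1e3+c*y/1e3,.045+z/1e3] for x,y,z in d])
def res(p,w=(1,1)): return np.r_[w[0]*(proj("top",pts(p,top))-list(top.values())).ravel(),w[1]*(proj("scene",pts(p,sc))-list(sc.values())).ravel()]
for w in((1,1),(1,0),(0,1)):
    r=least_squares(res,[.6,0,-1.5],args=(w,),x_scale=[.01,.01,.1]); print(w,r.x,res(r.x).round(1))
for uv in((385,243),(162,240),(131,276)): print(at_z("top",uv,.036))
E
python3 fit.py
```

```text
jack [0.44509658 0.31225463 0.036     ] [0.44492707 0.31582155 0.036     ]
(1, 1) [ 0.58943358 -0.02164389 -1.48581743] [-0.4  0.2 -1.  -0.3 -0.3 -0.3 -0.4 -0.2 -0.4 -1.  -0.7 -0.9]
(1, 0) [ 0.58911104 -0.02310341 -1.47705972] [ 0.1  0.  -0.4  0.1  0.3 -0.1 -0.8 -0.3 -0.6 -1.4 -1.  -1.1]
(0, 1) [ 0.59147232 -0.01849    -1.50322456] [-1.6 -0.1 -2.1 -1.5 -1.5 -1.1  0.2  0.2 -0.  -0.  -0.2 -0.2]
[ 0.53514021 -0.27546626  0.036     ]
[0.52849539 0.34593414 0.036     ]
[0.42519379 0.42764087 0.036     ]
```

```bash
cat >> h.py <<'E'
def q(phi):
    y=np.array([np.cos(phi),np.sin(phi),0]); z=np.array([0,0,-1.]); return R.from_matrix(np.c_[np.cross(y,z),y,z]).as_quat()
def best(p,phi):
    j=[(abs(a[5]),f) for f in(phi,phi+np.pi) if (a:=ik(p,q(f))) is not None]; return q(min(j)[1])
def say(*a):
    s=read_state(); print(*a,round(s["clock"],2),s["tool_pos"].round(4),"op",round(s["opening"],3),"gf",round(float(s["grasp_force"]),1),"F",s["wrist_force"].round(1))
E
python3 - <<'E'
from h import *
J=np.array([.445,.3135]); o=best([*J,.15],np.radians(-30))
p=read_state()["tool_pos"]; servo_line([p[0],p[1],.27],v=.2)
move_pose([*J,.2],o); say("above")
im=get_image("top"); 
servo_line([*J,.0175],v=.12); say("down")
cv2.imwrite("pics/g.png",get_image("scene")[:,:,::-1])
gripper_to(0.0,30); say("shut")
servo_line([*J,.12],v=.12); sleep(.3); say("lift")
a=get_image("scene"); b=get_image("top")
c=lambda im,u,v:cv2.resize(im[v-30:v+30,u-40:u+40,::-1],None,fx=5,fy=5,interpolation=cv2.INTER_CUBIC)
P=[*J,.139]; x=[proj(n,P)[0].astype(int) for n in("scene","top")]; print(x)
cv2.imwrite("pics/lift.png",np.hstack([c(a,*x[0]),c(b,*x[1])]))
E
```

```text
above 3.75 [0.4455 0.313  0.2001] op 1.0 gf 0.0 F [-0.5  0.4  0. ]
down 5.47 [0.4457 0.3139 0.0182] op 1.002 gf 0.0 F [0.3 0.2 0.1]
shut 6.0 [0.4452 0.3137 0.0179] op 0.513 gf 26.4 F [-0.7 -0.5  4.4]
lift 7.31 [0.4447 0.3133 0.1195] op 0.51 gf 25.4 F [ 0.3  1.1 -1.8]
[array([396, 209]), array([161, 268])]
```

View pics/lift.png

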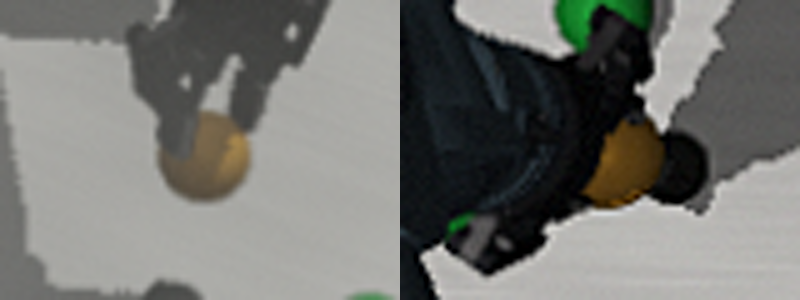

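The jack is held clear of its stand (scene crop centre at about (396,210), as predicted). Next I hover over the empty cup and compare the two.

Run:
```python
from h import *
yaw=-1.483; C=np.array([.5895,-.0215])-.075*np.array([np.cos(yaw),np.sin(yaw)]); print(C)
p=read_state()["tool_pos"]; servo_line([p[0],p[1],.2],v=.2)
o=best([*C,.15],yaw+np.pi/2)
move_pose([*C,.2],o); servo_line([*C,.112],v=.1); sleep(.3); say("hover")
print(read_state()["joints"].round(2))
a=get_image("scene"); t=read_state()["tool_pos"]
b=t+[0,0,.0187]; print(proj("scene",b),proj("scene",[*C,.077]),proj("top",b))
u,v=proj("scene",[*C,.1])[0].astype(int); print(u,v)
cv2.imwrite("pics/hov.png",cv2.resize(a[v-37:v+37,u-50:u+50,::-1],None,fx=8,fy=8,interpolation=cv2.INTER_CUBIC))
```

```text
[0.58292373 0.05321113]
hover 11.04 [0.5833 0.0532 0.1125] op 0.511 gf 25.5 F [ 1.3  0.1 -2.7]
[-0.02  0.44 -0.06  1.07  0.    1.47]
[[297.79176488 207.00393996]] [[297.74563575 219.90870811]] [[265.58952221 217.45060972]]
297 214
```

View pics/hov.png

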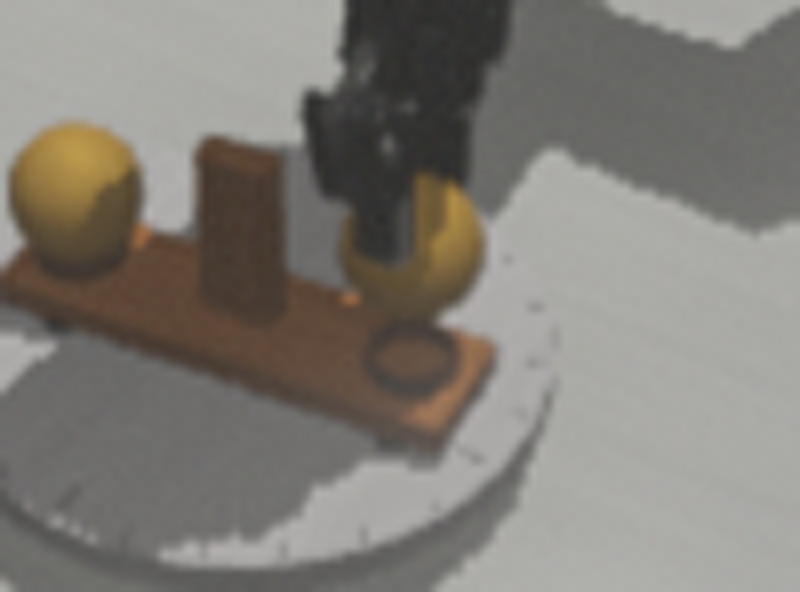

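The held ball's residual against prediction (0.4, 0.8 px) matches the cup's (0.3, 1.0 px), so it is aligned. I lower until contact, then release.

Run:
```python
from h import *
C=np.array([.58292,.05321])
servo_line([*C,.087],v=.06); sleep(.3); f0=read_state()["wrist_force"][2]; say("near")
z=.087
while z>.079:
    z-=.001; servo_line([*C,z],v=.02); sleep(.1); s=read_state()
    if s["wrist_force"][2]-f0>1.5: break
say("contact z=%.3f"%z)
gripper_to(.75,30); sleep(.3); say("open"); gripper_to(1.0); sleep(.4); say()
servo_line([*C,.2],v=.1); sleep(.1); say("up")
t=get_image("scene"); 
cv2.imwrite("pics/rel.png",cv2.resize(t[180:240,240:320,::-1],None,fx=8,fy=8,interpolation=cv2.INTER_CUBIC))
```

```text
near 11.96 [0.5832 0.0532 0.0874] op 0.516 gf 25.5 F [-1.   0.1 -2.3]
contact z=0.083 13.36 [0.5832 0.0533 0.0832] op 0.515 gf 26.3 F [ 0.1  1.  -0.1]
open 13.99 [0.5829 0.0532 0.083 ] op 0.746 gf 0.0 F [ 0.3 -0.2  0.7]
14.74 [0.583  0.0532 0.083 ] op 1.0 gf 0.0 F [-0.3 -0.7 -0. ]
up 16.16 [0.5824 0.0532 0.1992] op 1.0 gf 0.0 F [0.6 0.1 0.8]
```

View pics/rel.png

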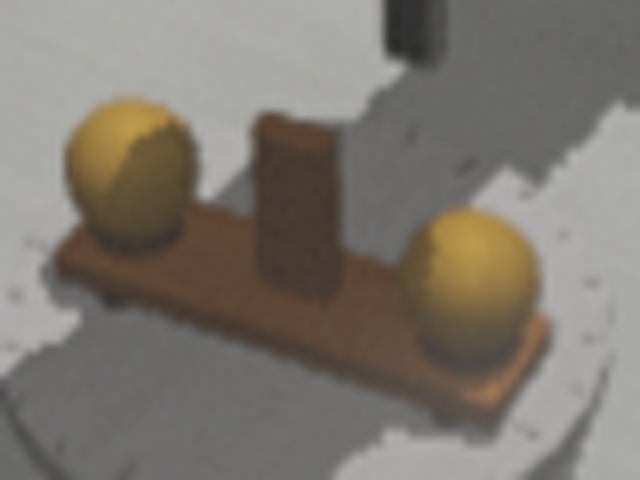

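The rest has not moved and both jacks sit in their cups (crop centres about (132,165) and (470,277)). Now I grip the rest and lift it.

Run:
```python
from h import *
yaw=-1.483; C=np.array([.5895,-.0215]); o=best([*C,.15],yaw+np.pi/2)
servo_line([*C,.2],o,v=.1); servo_line([*C,.1145],v=.08); say("at grip")
gripper_to(.35,30); gripper_to(0.0,70); sleep(.4); say("shut")
p=read_state()["tool_pos"]
servo_line([*C,.135],v=.03); sleep(.3); say("lift20")
im=[get_image("scene"),get_image("top")]
c=lambda im,u,v:cv2.resize(im[v-30:v+30,u-45:u+45,::-1],None,fx=4.4,fy=8,interpolation=cv2.INTER_CUBIC)
cv2.imwrite("pics/l20.png",cv2.resize(im[0][165:240,230:330,::-1],None,fx=8,fy=8,interpolation=cv2.INTER_CUBIC))
```

```text
at grip 18.32 [ 0.5901 -0.0216  0.1152] op 1.0 gf 0.0 F [-0.7  0.1 -0.2]
shut 19.58 [ 0.5898 -0.0215  0.1148] op 0.156 gf 68.6 F [0.5 1.2 2.3]
lift20 20.72 [ 0.5894 -0.0215  0.1348] op 0.152 gf 68.4 F [-0.1  0.9 -7.8]
```

View pics/l20.png

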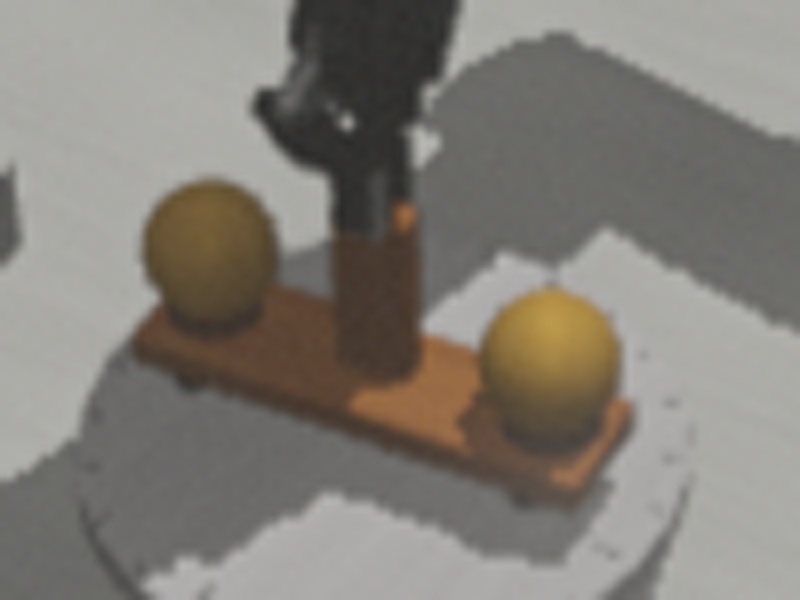

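The rest hangs level with its full weight (about 8 N) on the wrist and both jacks in place. I raise it the rest of the way.

Run:
```python
from h import *
servo_line([.5895,-.0215,.198],v=.04); sleep(1.0); say("held")
t=get_image("scene")
cv2.imwrite("pics/end.png",cv2.resize(t[140:215,230:330,::-1],None,fx=8,fy=8,interpolation=cv2.INTER_CUBIC))
yaw=-1.483;d=np.array([np.cos(yaw),np.sin(yaw)])*.075
for s in(1,-1): print(proj("scene",[.5895+s*d[0],-.0215+s*d[1],.101+.0835]))
```

```text
held 23.54 [ 0.5895 -0.0215  0.198 ] op 0.152 gf 68.4 F [ 0.1 -0.2 -6.7]
[[254.13798443 179.43577853]]
[[297.93260701 193.44286555]]
```

View pics/end.png

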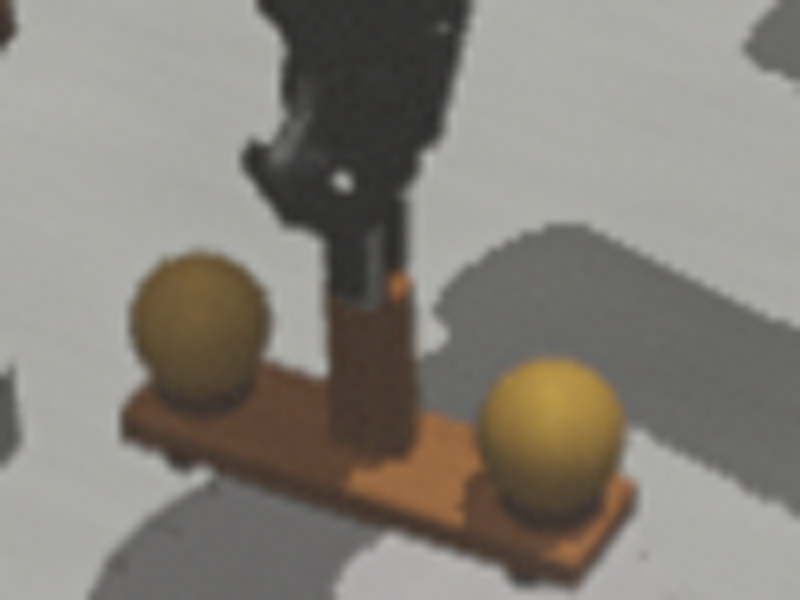

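Both jacks are within 1 px of the places predicted for a level lift of 83 mm ((254.6,179.7) and (298.6,193.3)). Handing in.

```bash
python3 -c "
from rig import *
print(close_job())"
```

```text
the job is handed in; nothing more can be done
None
```

I set the loose jack in the empty cup and let it go, lifted the rest level with both jacks riding, and handed the job in while holding it still about 83 mm above the turntable; the hand-in gave no verdict.

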